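# Light the bench hook and hold up the fullest screw tin

## Robot

A 6-joint arm with a two-finger parallel gripper is mounted at the origin on the work surface. World frame = base frame: x ahead of the robot, y to its left, z up, the work surface at z = 0. Lengths are in m, angles in degrees, forces in N, time in s.
With the tool pointing down it reaches from about 0.3 to 0.75 m from the base axis. Payload 8.5 kg.
Tool frame: the origin (TCP) lies on the centre line of the jaws, within the pads' length; the fingertips stand 22 mm ahead of it and the grasp point (between the pads) lies 3 mm ahead of it (env.tip_reach is the distance from the TCP to the fingertips, in m); y points along the fingers, z is the direction in which the jaws open and shut, and the axes are right-handed (so a half turn about y gives the same grasp; the last joint's range is limited). The gripper opens to 85 mm and grips with 20 to 120 N. Pads are 22 mm wide; open, the fingers measure 114 mm over their backs; the gripper's body (76 mm by 85 mm) begins 54 mm behind the grasp point. The pads swing forward as they close: fully open they stand 13 mm farther back than shut.
Start: joints at [52.351, 21.807, 74.336, -0, 83.858, -12.336], TCP at [0.235, 0.497, 0.253] pointing down, gripper open.
Joint ranges: [-178.18, 178.18], [-50.72, 133.34], [12.68, 142.11], [-81.47, 261.47], [9.98, 163.14], [-165.26, 165.26]. Speed limits (degrees/s): [136.94, 136.94, 180, 180, 180, 180].

## Interface

Orientations are given as a 3x3 rotation matrix whose columns are the frame's x, y, z axes.
In Python, from rig import env, get_image gives the robot as it stands. The module is installed in compiled form; this text tells all that it offers.
- The arm moves only by the tool carry_out, never from a script. Its argument "targets" is a list that holds one entry, the list of rows, each a list of 7 numbers: the closure, from 0 (fully open) to 1 (shut), then the shift along the world's x, y, z in mm, then the turn, a rotation vector about the world's x, y, z in degrees. In form: [[[claw, dx, dy, dz, ax, ay, az], ...]]. A call has 1 to 20 rows; each row is the pose to reach, as a shift and turn from the pose commanded when the call began; what a row does not reach only later rows make up. A row lasts 1/12 s, in which the tool goes at most 41.7 mm and 7.16 degrees, less where a joint would pass 70% of its speed; a pose out of reach is approached as far as the arm can. A call with a gripper value outside its range is refused whole. The fingers move at their own pace and stop on an object; "squeeze" is the grip in N (left out, the last holds). Time passes only in rows, so rows that repeat a pose let the fingers close. It gives the time, the measured TCP pose, the force and the opening at its end, in the units of the state.
- env.observe(): the state, without advancing time (a new reading comes with each control period).
- get_image(name): name is "scene" or "side" or "wrist"; returns a dict with "img" (420x560x3 uint8, red, green, blue), "fx", "fy", "cx", "cy" (pixels), "k1" (the pictures are not rectified: a ray, as slopes to the right and down, at radius r is drawn at 1 + k1 r^2 times it, then the intrinsics apply), "rvec" (rotation vector, rad) and "tvec" (3), from world to camera coordinates, as OpenCV has them. Camera axes: x right, y down, z forward; pixel columns grow to the right and rows downward; lengths in m; the calibration is good to about 2 mm. A picture is of the moment at which its call begins. There is no depth.
- env.close_job(): hands the job in, once; it reports no verdict.
The state is a dict: "time_s": time; "q": joint angles; "qvel": joint speeds; "joint_efforts": joint torques, N m; "position": TCP position; "tool_rot": TCP orientation; "ft_force": force on the tool from outside, world axes, zero at the start; "wrist_torque": the same for the moment, N m; "grip_width": finger opening in m.
Only numpy, scipy, OpenCV 4.12 (cv2) and the standard library are available. Lean on these libraries where they do the work, as an engineer would, in place of code of your own. Each camera call takes 0.05 s, during which the arm holds its last target.

## Task

Before starting on the job at the bench hook: swing the bench lamp away from the three screw tins until its head is over the middle of the bench hook, and leave it there. Then heft the three tins, which look alike, lifting them clear of the bench to feel which is the heaviest and so the full one; set the lighter ones back down standing on the bench, and finish with the heaviest still held in the gripper, upright over the open part of the bench, clear of everything and with at least 10 cm of air under it: the job ends while holding it up, it is not put down. Tip none of the tins over and leave the other things on the bench where they are.

Things in the scene. Friction and masses are not known exactly. Their poses are not given: they have to be found in the camera images.
- lamp_arm (a joint): swing of the bench lamp's arm about its upright post, rad. At 0 the arm points from the post straight towards the robot (-x); positive swings the head towards -y, negative towards +y. Range -1.5 to 1.3. The joint is stiff: it takes about 3 N sideways at the head to move it, and it stays where it is left.
- lamp_hinge (a point): point on the upright axis of the lamp's arm (x, y of the post). The grip pin and the middle of the head run on a level circle of radius 240 about it. The post is fixed: foot 110 across, top 185 above the bench; the arm is a level bar 20 wide at 165 above the bench.
- bench_hook_mid (a point): middle of the upper face of the bench hook: a fixed flat wooden sawing board, 170 (its x) by 150 (its y), 14 thick, with a wooden fence 26 high along its far (+x) edge. The lamp head's circle passes within about 30 of this point.
- lamp_pin (a point): centre of the upright black rubber grip pin on top of the lamp's head. The pin is round, 20 in diameter and 57 high (28 above and 28 below this point), and may turn in a grip. It stands on the middle of the head, a flat grey disc 96 in diameter and 26 thick, whose underside is 152 above the bench. At the start the head hangs over the tins' part of the bench.
- table: the fixed wooden bench top, upper face at z = 0, 1260 by 1600 mm; open between the equipment that stands along its far edge and its two sides
- tin_a_mid (a point): centre, half-way up, of a closed plain metal screw tin: upright round cylinder, 60 in diameter, 80 high, smooth all the way up, z up. All three tins look the same and stand in a loose row on the bench about 160 apart; the weights differ by what is inside: each is between 0.13 and 0.75 kg, and the heaviest is at least 0.14 kg heavier than the next. The names say nothing about the weights.
- tin_b_mid (a point): centre, half-way up, of a closed plain metal screw tin: upright round cylinder, 60 in diameter, 80 high, smooth all the way up, z up. All three tins look the same and stand in a loose row on the bench about 160 apart; the weights differ by what is inside: each is between 0.13 and 0.75 kg, and the heaviest is at least 0.14 kg heavier than the next. The names say nothing about the weights.
- tin_c_mid (a point): centre, half-way up, of a closed plain metal screw tin: upright round cylinder, 60 in diameter, 80 high, smooth all the way up, z up. All three tins look the same and stand in a loose row on the bench about 160 apart; the weights differ by what is inside: each is between 0.13 and 0.75 kg, and the heaviest is at least 0.14 kg heavier than the next. The names say nothing about the weights.
- pencil: flat wooden carpenter's pencil, 170 long, 13 wide, 7 high, lying between two of the tins (sizes in mm); bystander, to be left alone; origin at the centre of its underside
- spline: dark wooden strip 130 x 12 x 12, lying between two of the tins (sizes in mm); bystander, to be left alone; origin at the centre of its underside
- tape_measure: grey closed tape measure, 66 x 36 x 62 high (sizes in mm); bystander, to be left alone; origin at the centre of its underside
- mallet: wooden joiner's mallet lying down, 300 long, head 75 x 130 x 60 high (sizes in mm); bystander, to be left alone; origin at the centre of its underside
- offcuts: glued-up block of three wood offcuts, 60 x 130 x 60 high (sizes in mm); bystander, to be left alone; origin at the centre of its underside
- glue: white glue bottle, 60 across, 160 high (sizes in mm); bystander, to be left alone; origin at the centre of its underside
- screwdriver: screwdriver with a wooden handle, lying (sizes in mm); bystander, to be left alone; origin at the centre of its underside
- try_square: try square lying flat, dark stock 110 x 22 x 16, steel blade 150 long (sizes in mm); bystander, to be left alone; origin at the centre of its underside
Not all that is in view belongs to the job. Leave any orange look-alike of the part that bears tin_b_mid alone.

How it is judged:
By the outcome, as a careful person would: the job done as asked, in the order asked, and still so for the second after the job is handed in, while the arm keeps its last pose, push and grip.
It also fails if it takes over 72 s, if anything falls off the work surface, if the arm or the gripper's body presses on something with over 40 N, if the wrist force passes 120 N, or if a joint passes its speed limit or range.

## Working session

There is one attempt and no reset: what is moved stays moved. The work goes in short steps, Python scripts to look and compute and a tool call to move; the robot and the scene stay as the last step left them, time stands still between calls to the robot, and variables do not carry over. Pictures are saved under pics/ and viewed, and the job is handed in when it is done.

Besides the shell and the picture viewer there is one more tool, called after "Call:" as a command line: name --argument value ..., lists and objects as JSON in quotes. carry_out: Moves the arm, as the interface text tells. Its arguments: {"type":"object","properties":{"targets":{"type":"array"},"squeeze":{"type":"number"}},"required":["targets"]}

```bash
mkdir -p pics; cat > h.py <<'E'
import numpy as np,cv2
from rig import env,get_image
def snap(n,f):
    d=get_image(n); cv2.imwrite('pics/'+f+'.png',cv2.cvtColor(d['img'],cv2.COLOR_RGB2BGR))
    import pickle; pickle.dump(d,open('pics/'+f+'.pkl','wb')); return d
def load(f):
    import pickle; return pickle.load(open('pics/'+f+'.pkl','rb'))
def ray(d,u,v):
    K=np.array([[d['fx'],0,d['cx']],[0,d['fy'],d['cy']],[0,0,1.]])
    p=cv2.undistortPoints(np.array([[[u,v]]],float),K,np.array([d['k1'],0,0,0,0.]))[0,0]
    R=cv2.Rodrigues(np.array(d['rvec'],float))[0]; t=np.array(d['tvec'],float).ravel()
    return -R.T@t, R.T@np.array([p[0],p[1],1.])
def onz(d,u,v,z):
    c,r=ray(d,u,v); return c+r*(z-c[2])/r[2]
def proj(d,P):
    K=np.array([[d['fx'],0,d['cx']],[0,d['fy'],d['cy']],[0,0,1.]])
    return cv2.projectPoints(np.array(P,float).reshape(-1,3),np.array(d['rvec'],float),np.array(d['tvec'],float),K,np.array([d['k1'],0,0,0,0.]))[0].reshape(-1,2)
E
python3 - <<'E'
from h import *
for n in ('scene','side','wrist'):
    d=snap(n,n+'0'); print(n,onz(d,280,210,0),ray(d,280,210)[0])
o=env.observe(); print(o)
E
```

```text
scene [ 3.87587326e-01 -1.87246526e-01 -1.11022302e-16] [1.38152587 0.58284295 0.96867406]
side [0.58484379 0.07493452 0.        ] [-0.02863944 -0.79069366  0.98760994]
wrist [0.26434191 0.48151306 0.        ] [0.17393448 0.52562245 0.3738468 ]
{'time_s': 0.15, 'q': array([ 5.23531287e+01,  2.18332225e+01,  7.43720030e+01, -1.21539550e-03,
        8.38587729e+01, -1.23361877e+01]), 'qvel': array([ 0.05271358, -0.15690941, -0.0790841 ,  0.03896141, -0.03061402,
        0.00740818]), 'joint_efforts': array([ 2.53979371e-03, -4.48624671e+01, -2.31341171e+01, -1.20902923e-04,
        3.87718988e-03,  1.70082433e-06]), 'position': array([0.23502505, 0.49703504, 0.25285963]), 'tool_rot': array([[ 9.04003750e-01, -6.65545665e-04,  4.27524008e-01],
       [-4.27524470e-01, -8.97298094e-04,  9.04003331e-01],
       [-2.18039020e-04, -9.99999376e-01, -1.09569790e-03]]), 'ft_force': array([ 0.33766769, -0.11081201, -0.74248128]), 'wrist_torque': array([0.0079812 , 0.0357015 , 0.00850163]), 'grip_width': 0.08546324657786904}
```

View pics/scene0.png

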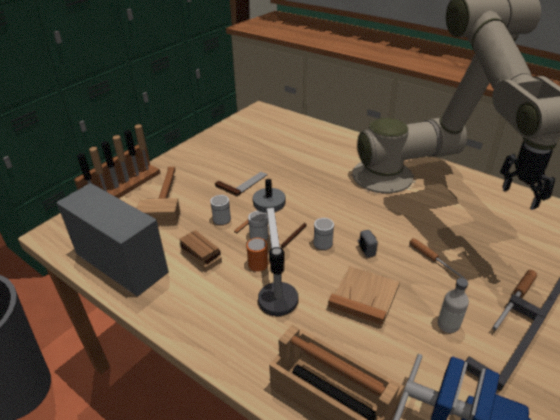

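View pics/side0.png

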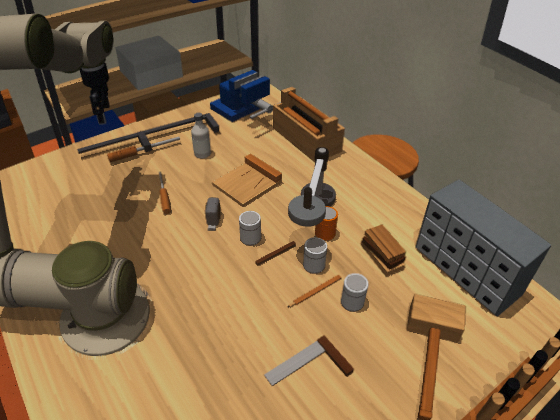

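View pics/wrist0.png

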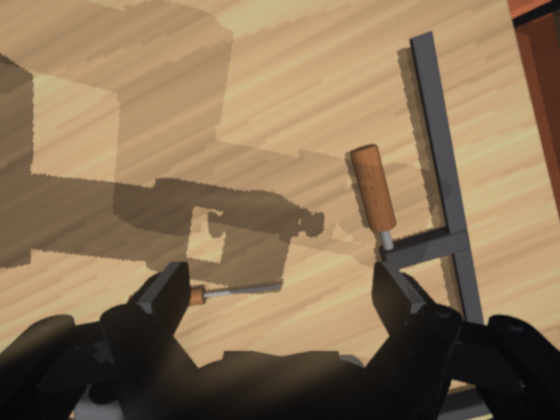

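The grey tins are at side (250,228), (316,256) and (354,292). The orange look-alike at side (326,222), scene (257,254) is to be left alone. The lamp head is at side (307,208). I'll check these in enlarged crops.

```bash
python3 - <<'E'
import cv2
a=cv2.imread('pics/side0.png')[140:320,200:400]; cv2.imwrite('pics/side0c.png',cv2.resize(a,None,fx=4,fy=4,interpolation=2)[:600*2])
a=cv2.imread('pics/side0.png')[140:290,200:400]; cv2.imwrite('pics/side0c.png',cv2.resize(a,None,fx=4,fy=4,interpolation=2))
a=cv2.imread('pics/scene0.png')[170:320,200:400]; cv2.imwrite('pics/scene0c.png',cv2.resize(a,None,fx=4,fy=4,interpolation=2))
E
```

```text
(no output)
```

View pics/side0c.png

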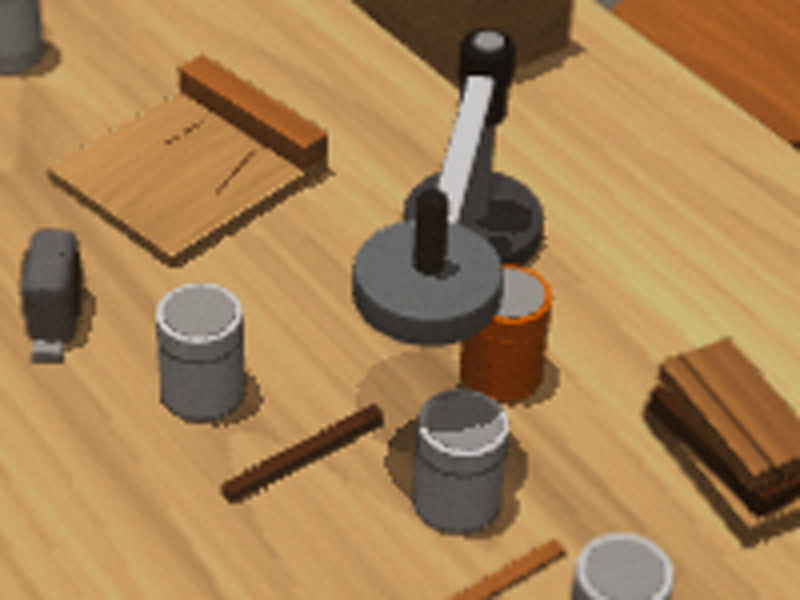

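View pics/scene0c.png

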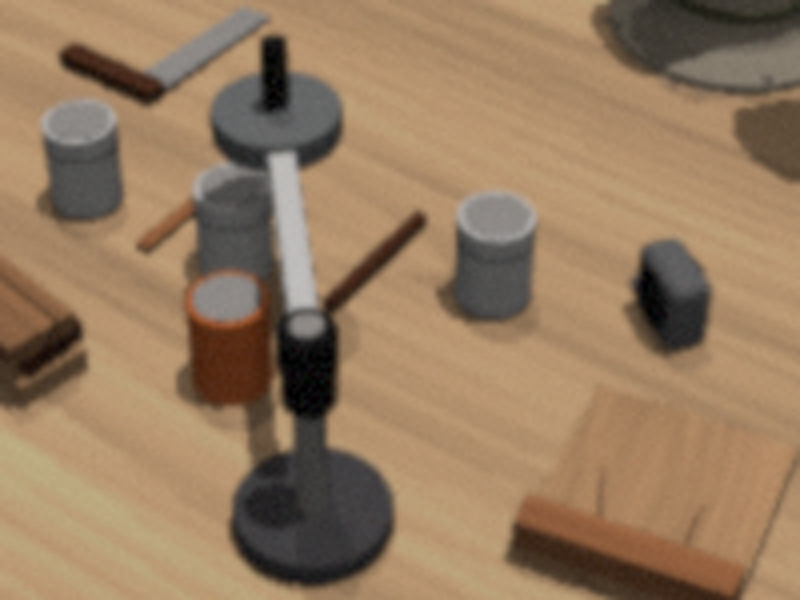

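```bash
python3 - <<'E'
from h import *
s=load('side0');c=load('scene0'); np.set_printoptions(precision=4,suppress=True)
def tri(a,b):
    C1,r1=ray(s,*a);C2,r2=ray(c,*b)
    A=np.stack([r1,-r2],1);x=np.linalg.lstsq(A,C2-C1,rcond=None)[0]
    p=C1+r1*x[0];q=C2+r2*x[1];return (p+q)/2,np.linalg.norm(p-q)
def both(n,a,b,z): print(n,onz(s,*a,z)[:2],onz(c,*b,z)[:2],*tri(a,b))
both('t1',(250,218.2),(324,224.7),.08)
both('t2',(315.7,245.8),(258.7,217),.08)
both('t3',(355.7,283.2),(220.5,201),.08)
both('orange',(331,213),(257,244.7),.08)
both('post',(322,150.5),(276.7,251),.185)
both('pintop',(307.5,188.2),(268.2,180),.235)
both('pinbot',(307.5,207),(268.5,196.5),.178)
for u in [(213,183.5),(243.5,205)]: print('hook side',onz(s,*u,.014))
for u in [(350,267),(399.5,282.5)]: print('hook scene',onz(c,*u,.014))
print('fence',onz(s,245.5,157.5,.04),onz(s,281.5,176,.04))
print('fence sc',onz(c,332,295,.04),onz(c,385,315,.04))
print('tape',onz(s,213,203,.062))
print('pencil',[onz(s,*u,.007)[:2] for u in [(288,305),(341,277.5)]],'spline',[onz(s,*u,.012)[:2] for u in [(258,263),(295,243)]])
E
```

```text
t1 [0.448  0.0238] [0.4509 0.0263] [0.449  0.0253 0.0782] 0.0002236658636051031
t2 [ 0.5342 -0.1595] [ 0.5353 -0.1556] [ 0.5345 -0.1576  0.0784] 0.001996295782552697
t3 [ 0.5387 -0.3125] [ 0.5424 -0.307 ] [ 0.54   -0.3105  0.0771] 0.0013116817306352644
orange [ 0.6463 -0.0852] [ 0.6366 -0.08  ] [ 0.6417 -0.0824  0.0815] 0.010433588166225612
post [0.7138 0.052 ] [0.7144 0.0525] [0.7141 0.0523 0.1847] 3.4203827369544916e-05
pintop [ 0.5394 -0.1043] [ 0.538  -0.1098] [ 0.5389 -0.1072  0.2368] 0.002951915848543123
pinbot [ 0.5381 -0.1108] [ 0.5386 -0.1108] [ 0.5383 -0.1108  0.1778] 0.0003706640176086288
hook side [0.4694 0.2848 0.014 ]
hook side [0.497  0.1431 0.014 ]
hook scene [0.5001 0.1502 0.014 ]
hook scene [0.4733 0.2945 0.014 ]
fence [0.6108 0.3146 0.04  ] [0.6541 0.1674 0.04  ]
fence sc [0.6425 0.1765 0.04  ] [0.6223 0.3221 0.04  ]
tape [0.4021 0.154  0.062 ]
pencil [array([ 0.398 , -0.2294]), array([ 0.5648, -0.2371])] spline [array([ 0.409 , -0.0745]), array([ 0.5348, -0.0709])]
```

Call:
carry_out --targets '[[[0, 0, 0, 60, 0, 0, 0], [0, 40, -80, 60, 0, 0, 0], [0, 303, -607, 60, 0, 0, 0], [0, 303, -607, 60, 0, 0, 0], [0, 303, -607, 60, 0, 0, 0], [0, 303, -607, 60, 0, 0, 0], [0, 303, -607, 60, 0, 0, 0], [0, 303, -607, 60, 0, 0, 0], [0, 303, -607, 60, 0, 0, 0], [0, 303, -607, 60, 0, 0, 0], [0, 303, -607, 60, 0, 0, 0], [0, 303, -607, 60, 0, 0, 0], [0, 303, -607, 60, 0, 0, 0], [0, 303, -607, 60, 0, 0, 0], [0, 303, -607, 60, 0, 0, 0], [0, 303, -607, 60, 0, 0, 0], [0, 303, -607, 60, 0, 0, 0], [0, 303, -607, 60, 0, 0, 0], [0, 303, -607, 60, 0, 0, 0], [0, 303, -607, 60, 0, 0, 0]]]'

```text
time_s: 1.82
position: [0.5379, -0.1097, 0.3128]
tool_rot: [[0.904, -0.001, 0.428], [-0.428, 0.001, 0.904], [-0.001, -1.0, 0.0]]
ft_force: [0.0, -0.2, -0.2]
grip_width: 0.0854
```

```bash
python3 - <<'E'
from h import *
o=env.observe();print(o['time_s'],o['position'],o['tool_rot'],o['q'],o['ft_force'])
snap('wrist','w1');snap('side','s1')
E
```

```text
1.8167 [ 0.53794342 -0.10972573  0.31277388] [[ 9.03633717e-01 -1.15851820e-03  4.28304521e-01]
 [-4.28303762e-01  8.51431976e-04  9.03634419e-01]
 [-1.41154909e-03 -9.99998966e-01  2.73184938e-04]] [-2.38943102e+01  1.97597498e+01  6.76919639e+01  1.77345510e-02
  9.26287352e+01 -8.85335105e+01] [ 0.00668382 -0.24376544 -0.15149635]
```

View pics/w1.png

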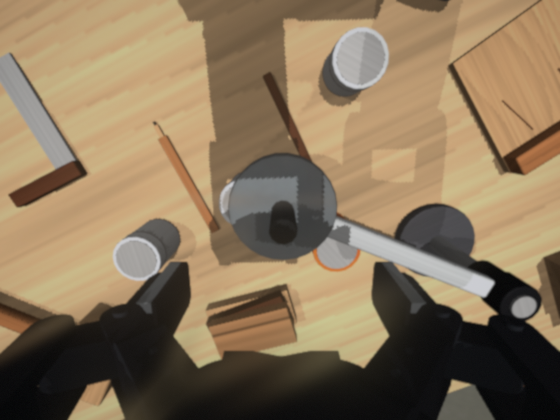

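View pics/s1.png

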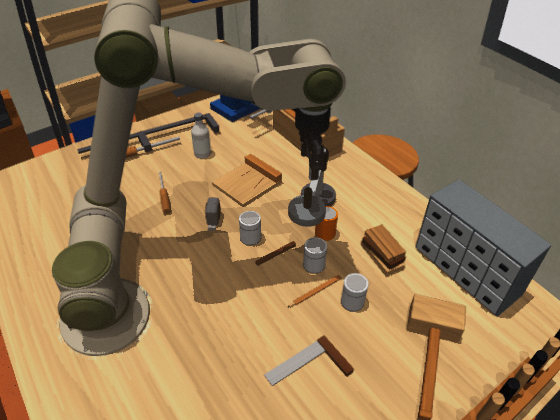

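```bash
python3 - <<'E'
from h import *
d=load('w1');np.set_printoptions(precision=4,suppress=True)
print(proj(d,[[.5385,-.1095,.178],[.5385,-.1095,.235],[.5379,-.1097,.31]]))
cv2.imwrite('pics/w1c.png',cv2.resize(cv2.imread('pics/w1.png')[140:280,200:360],None,fx=5,fy=5)[:600])
for u,z in [((360,57),.08),((136.5,258),.08),((523,307),.185)]: print(onz(d,*u,z))
E
```

```text
[[281.5206 209.0891]
 [281.7801 230.3675]
 [281.4643 283.333 ]]
[0.4479 0.0249 0.08  ]
[ 0.5416 -0.3113  0.08  ]
[0.7169 0.0529 0.185 ]
```

View pics/w1c.png

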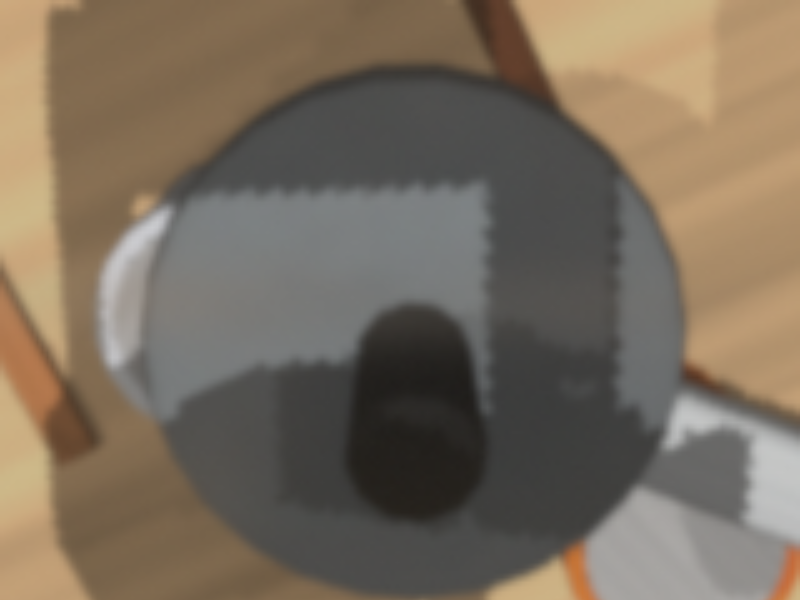

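Call:
carry_out --targets '[[[0, 1, 0, -40, 0, 0, 0], [0, 1, 0, -70, 0, 0, 0], [0, 1, 0, -90, 0, 0, 0], [0, 1, 0, -100, 0, 0, 0], [0.5, 1, 0, -100, 0, 0, 0], [1, 1, 0, -100, 0, 0, 0], [1, 1, 0, -100, 0, 0, 0], [1, 1, 0, -100, 0, 0, 0], [1, 1, 0, -100, 0, 0, 0], [1, 1, 0, -100, 0, 0, 0], [1, 1, 0, -100, 0, 0, 0]]]' --squeeze 40

```text
time_s: 2.83
position: [0.5397, -0.1094, 0.2143]
tool_rot: [[0.904, 0.002, 0.427], [-0.427, 0.0, 0.904], [0.002, -1.0, 0.001]]
ft_force: [2.3, 4.1, 5.4]
grip_width: 0.019
```

```bash
python3 - <<'E'
from h import *
import math
np.set_printoptions(precision=4,suppress=True)
o=env.observe();p=o['position'];print(p,o['ft_force'],o['grip_width'])
post=np.array([.7145,.0525]);mid=np.array([.568,.2345])
v=p[:2]-post;print(np.hypot(*v),math.degrees(math.atan2(-v[1],-v[0])))
a0=math.atan2(-v[1],-v[0]);r=.24
w=mid-post;a1=math.atan2(-w[1],-w[0]);print(math.degrees(a1))
for k in range(1,23):
    a=a0+(a1-a0)*k/22
    q=post-np.hypot(*v)*np.array([math.cos(a),math.sin(a)]);print(k,np.round((q-p[:2])*1000,0))
E
```

```text
[ 0.5397 -0.1094  0.2143] [2.2721 4.1018 5.3508] 0.018966094424580884
0.23828052984664594 42.81320065462693
-51.16784533536296
1 [-12.  13.]
2 [-22.  28.]
3 [-32.  43.]
4 [-40.  59.]
5 [-47.  75.]
6 [-53.  92.]
7 [-57. 109.]
8 [-61. 126.]
9 [-63. 144.]
10 [-63. 162.]
11 [-63. 179.]
12 [-61. 197.]
13 [-58. 214.]
14 [-53. 232.]
15 [-47. 248.]
16 [-40. 265.]
17 [-32. 280.]
18 [-23. 295.]
19 [-12. 310.]
20 [ -1. 323.]
21 [ 12. 336.]
22 [ 25. 348.]
```

Call:
carry_out --targets '[[[1, -6, 6, 0, 0, 0, 0], [1, -12, 13, 0, 0, 0, 0], [1, -22, 28, 0, 0, 0, 0], [1, -32, 43, 0, 0, 0, 0], [1, -40, 59, 0, 0, 0, 0], [1, -47, 75, 0, 0, 0, 0], [1, -53, 92, 0, 0, 0, 0], [1, -57, 109, 0, 0, 0, 0], [1, -61, 126, 0, 0, 0, 0], [1, -63, 144, 0, 0, 0, 0], [1, -63, 162, 0, 0, 0, 0], [1, -63, 170, 0, 0, 0, 0]]]'

```text
time_s: 3.83
position: [0.4729, 0.0612, 0.2138]
tool_rot: [[0.904, -0.007, 0.427], [-0.427, -0.001, 0.904], [-0.006, -1.0, -0.004]]
ft_force: [-20.5, -4.3, 15.8]
grip_width: 0.019
```

Call:
carry_out --targets '[[[1, -3, 9, 0, 0, 0, 0], [1, -1, 27, 0, 0, 0, 0], [1, 2, 45, 0, 0, 0, 0], [1, 7, 63, 0, 0, 0, 0], [1, 13, 79, 0, 0, 0, 0], [1, 20, 96, 0, 0, 0, 0], [1, 28, 112, 0, 0, 0, 0], [1, 38, 127, 0, 0, 0, 0], [1, 49, 142, 0, 0, 0, 0], [1, 60, 155, 0, 0, 0, 0], [1, 73, 168, 0, 0, 0, 0], [1, 80, 174, 0, 0, 0, 0], [1, 86, 180, 0, 0, 0, 0], [1, 86, 180, 0, 0, 0, 0], [1, 86, 180, 0, 0, 0, 0]]]'

```text
time_s: 5.08
position: [0.5624, 0.2404, 0.2135]
tool_rot: [[0.904, 0.001, 0.428], [-0.428, 0.0, 0.904], [0.001, -1.0, 0.001]]
ft_force: [0.4, 2.8, 2.0]
grip_width: 0.0193
```

```bash
python3 - <<'E'
from h import *
o=env.observe();print(o['time_s'],o['position'],o['ft_force'],o['q'])
snap('scene','c2');snap('side','s2')
a=cv2.imread('pics/s2.png')[110:260,180:380]; cv2.imwrite('pics/s2c.png',cv2.resize(a,None,fx=4,fy=4,interpolation=2))
a=cv2.imread('pics/c2.png')[200:350,240:440]; cv2.imwrite('pics/c2c.png',cv2.resize(a,None,fx=4,fy=4,interpolation=2))
E
```

```text
5.0833 [0.56242019 0.24042441 0.21351811] [0.37986814 2.83795726 1.97951858] [ 1.20637803e+01  2.96457940e+01  6.78487435e+01  1.68645172e-02
  8.24543357e+01 -5.26157782e+01]
```

View pics/s2c.png

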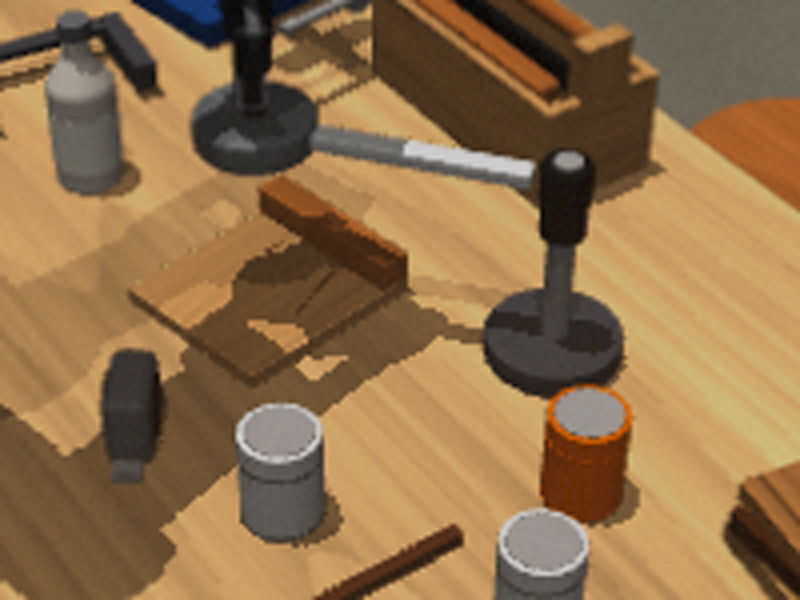

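View pics/c2c.png

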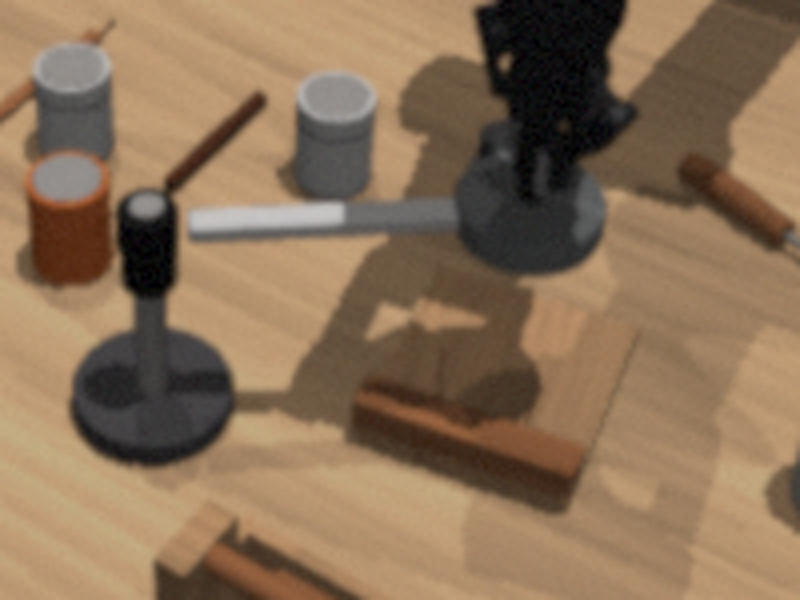

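Call:
carry_out --targets '[[[0.6, 0, 0, 0, 0, 0, 0], [0, 0, 0, 0, 0, 0, 0], [0, 0, 0, 0, 0, 0, 0], [0, 0, 0, 0, 0, 0, 0], [0, 0, 0, 0, 0, 0, 0], [0, 0, 0, 15, 0, 0, 0], [0, 0, 0, 45, 0, 0, 0], [0, 0, 0, 80, 0, 0, 0], [0, 0, 0, 80, 0, 0, 0], [0, -30, -60, 80, 0, 0, 0], [0, -45, -95, 80, 0, 0, 0], [0, -65, -130, 80, 0, 0, 0], [0, -85, -165, 80, 0, 0, 0], [0, -114, -215, 80, 0, 0, 0], [0, -114, -215, 80, 0, 0, 0], [0, -114, -215, 80, 0, 0, 0]]]'

```text
time_s: 6.52
position: [0.4459, 0.0215, 0.2936]
tool_rot: [[0.902, -0.0, 0.432], [-0.432, -0.002, 0.902], [0.001, -1.0, -0.001]]
ft_force: [0.8, 1.1, -0.1]
grip_width: 0.0851
```

```bash
python3 - <<'E'
from h import *
np.set_printoptions(precision=4,suppress=True)
o=env.observe();print(o['time_s'],o['position'],o['ft_force'],o['q'],o['grip_width'])
d=snap('side','s3');c=snap('scene','c3')
a=cv2.imread('pics/s3.png')[110:260,180:380]; cv2.imwrite('pics/s3c.png',cv2.resize(a,None,fx=4,fy=4,interpolation=2))
a=cv2.imread('pics/c3.png')[200:350,240:440]; cv2.imwrite('pics/c3c.png',cv2.resize(a,None,fx=4,fy=4,interpolation=2))
w=snap('wrist','w3')
print(onz(c,399,282,.014),onz(d,282.5,181.5,0.007))
E
```

```text
6.5167 [0.4459 0.0215 0.2936] [ 0.827  1.086 -0.054] [-12.45     9.5619  85.0054  -0.086   85.4205 -76.8702] 0.08512754974401206
[0.4724 0.2925 0.014 ] [0.6644 0.1756 0.007 ]
```

View pics/s3c.png

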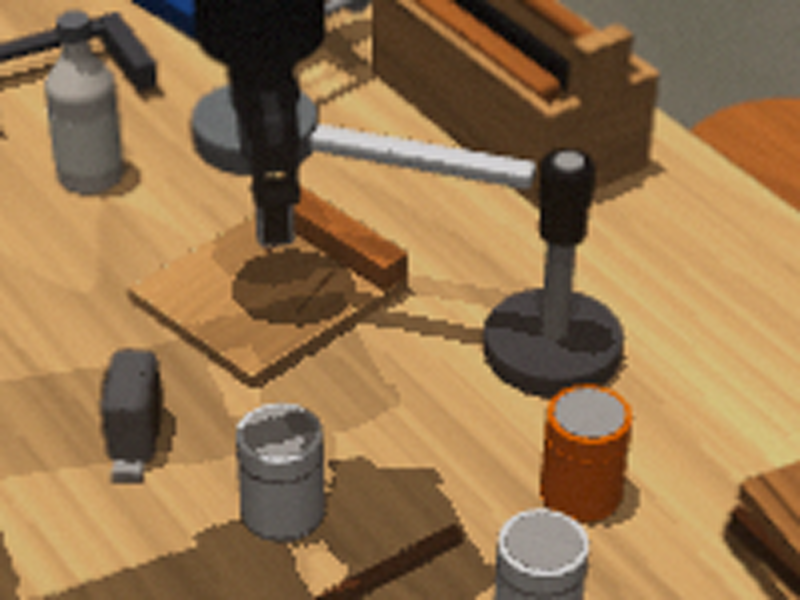

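View pics/c3c.png

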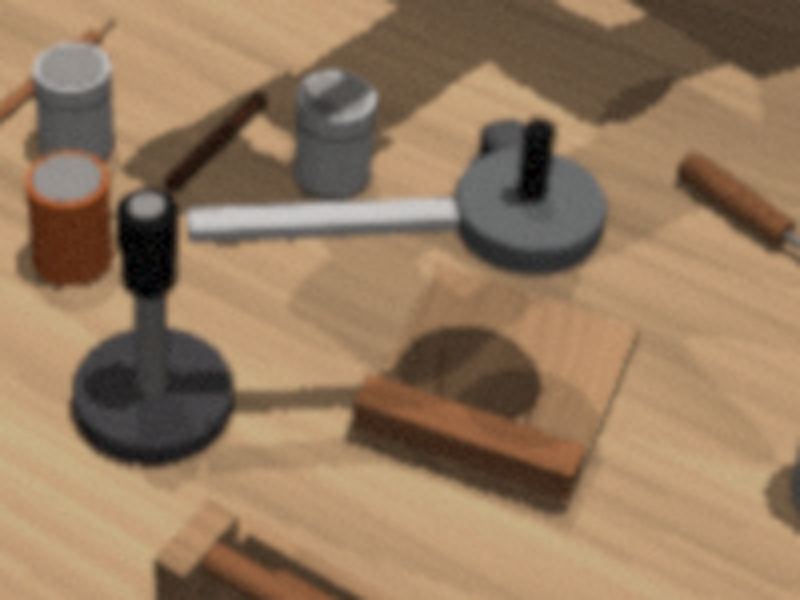

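View pics/w3.png

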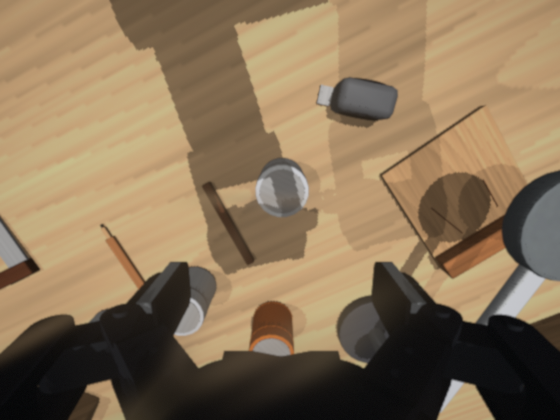

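```bash
python3 - <<'E'
from h import *
np.set_printoptions(precision=4,suppress=True)
c=load('c3');w=load('w3')
print('pin',onz(c,374.7,231.5,.235),onz(c,373.5,247.5,.178),'t1',onz(w,283,190,.08))
print(onz(w,188,317,.08))
E
```

```text
pin [0.5638 0.2375 0.235 ] [0.5573 0.2375 0.178 ] t1 [0.4488 0.0266 0.08  ]
[ 0.5441 -0.1504  0.08  ]
```

Call:
carry_out --targets '[[[0, 0, 0, 0, 0, 0, 0], [0, 0, 0, -40, 0, 0, 0], [0, 0, 0, -80, 0, 0, 0], [0, 0, 0, -120, 0, 0, 0], [0, 0, 0, -150, 0, 0, 0], [0, 0, 0, -180, 0, 0, 0], [0, 0, 0, -205, 0, 0, 0], [0, 0, 0, -225, 0, 0, 0], [0, 0, 0, -240, 0, 0, 0], [0, 0, 0, -243, 0, 0, 0], [0, 0, 0, -243, 0, 0, 0], [0.4, 0, 0, -243, 0, 0, 0], [1, 0, 0, -243, 0, 0, 0], [1, 0, 0, -243, 0, 0, 0], [1, 0, 0, -243, 0, 0, 0], [1, 0, 0, -243, 0, 0, 0]]]' --squeeze 50

```text
time_s: 8.0
position: [0.4488, 0.0253, 0.0515]
tool_rot: [[0.904, 0.003, 0.427], [-0.427, -0.0, 0.904], [0.003, -1.0, 0.001]]
ft_force: [-0.5, 2.0, 5.1]
grip_width: 0.0588
```

Call:
carry_out --targets '[[[1, 0, 0, 10, 0, 0, 0], [1, 0, 0, 25, 0, 0, 0], [1, 0, 0, 50, 0, 0, 0], [1, 0, 0, 65, 0, 0, 0], [1, 0, 0, 70, 0, 0, 0], [1, 0, 0, 70, 0, 0, 0], [1, 0, 0, 70, 0, 0, 0], [1, 0, 0, 70, 0, 0, 0], [1, 0, 0, 70, 0, 0, 0], [1, 0, 0, 70, 0, 0, 0], [1, 0, 0, 70, 0, 0, 0]]]'

```text
time_s: 8.92
position: [0.448, 0.0252, 0.1198]
tool_rot: [[0.904, -0.001, 0.428], [-0.428, 0.0, 0.904], [-0.001, -1.0, -0.0]]
ft_force: [0.3, 0.5, -1.7]
grip_width: 0.0593
```

Call:
carry_out --targets '[[[1, 0, 0, 0, 0, 0, 0], [1, 0, 0, 0, 0, 0, 0]]]'

```text
time_s: 9.08
position: [0.4481, 0.0252, 0.1201]
tool_rot: [[0.904, -0.0, 0.428], [-0.428, 0.0, 0.904], [-0.0, -1.0, -0.0]]
ft_force: [0.1, 0.1, -2.4]
grip_width: 0.0585
```

Call:
carry_out --targets '[[[1, 0, 0, 0, 0, 0, 0], [1, 0, 0, 0, 0, 0, 0]]]'

```text
time_s: 9.25
position: [0.4482, 0.0252, 0.1203]
tool_rot: [[0.904, -0.0, 0.428], [-0.428, -0.0, 0.904], [-0.0, -1.0, -0.0]]
ft_force: [-1.4, 0.1, -1.5]
grip_width: 0.0591
```

Call:
carry_out --targets '[[[1, 0, 0, -25, 0, 0, 0], [1, 0, 0, -50, 0, 0, 0], [1, 0, 0, -62, 0, 0, 0], [1, 0, 0, -67, 0, 0, 0], [1, 0, 0, -70, 0, 0, 0], [1, 0, 0, -70, 0, 0, 0], [0.7, 0, 0, -70, 0, 0, 0], [0, 0, 0, -70, 0, 0, 0], [0, 0, 0, -70, 0, 0, 0], [0, 0, 0, -70, 0, 0, 0], [0, 0, 0, -60, 0, 0, 0], [0, 0, 0, -30, 0, 0, 0], [0, 0, 0, 10, 0, 0, 0], [0, 0, 0, 50, 0, 0, 0], [0, 0, 0, 90, 0, 0, 0], [0, 0, 0, 120, 0, 0, 0]]]'

```text
time_s: 10.58
position: [0.4484, 0.0252, 0.2439]
tool_rot: [[0.904, 0.004, 0.427], [-0.427, -0.001, 0.904], [0.004, -1.0, 0.001]]
ft_force: [-0.2, -0.3, -0.0]
grip_width: 0.0855
```

Call:
carry_out --targets '[[[0, 17, -36, 0, 0, 0, 0], [0, 34, -72, 0, 0, 0, 0], [0, 51, -108, 0, 0, 0, 0], [0, 68, -144, 0, 0, 0, 0], [0, 86, -183, 0, 0, 0, 0], [0, 86, -183, 0, 0, 0, 0], [0, 86, -183, 0, 0, 0, 0], [0, 86, -183, 0, 0, 0, 0]]]'

```text
time_s: 11.25
position: [0.5339, -0.1575, 0.2401]
tool_rot: [[0.904, -0.001, 0.428], [-0.428, 0.001, 0.904], [-0.001, -1.0, 0.0]]
ft_force: [0.3, -0.1, 0.7]
grip_width: 0.0853
```

```bash
python3 - <<'E'
from h import *
np.set_printoptions(precision=4,suppress=True)
o=env.observe();print(o['time_s'],o['position'],o['ft_force'],o['q'],o['grip_width'])
w=snap('wrist','w4');print(proj(w,[[.5345,-.1576,.08]]),proj(w,[[.54,-.311,.08]]),proj(w,[[.4488,.0253,.08]]))
E
```

```text
11.25 [ 0.5339 -0.1575  0.2401] [ 0.2579 -0.1144  0.6868] [-28.63    23.0505  74.5817   0.0127  82.4086 -93.3044] 0.08531714155072144
[[281.2148 202.2268]] [[145.7011 270.4462]] [[440.5845  14.8176]]
```

View pics/w4.png

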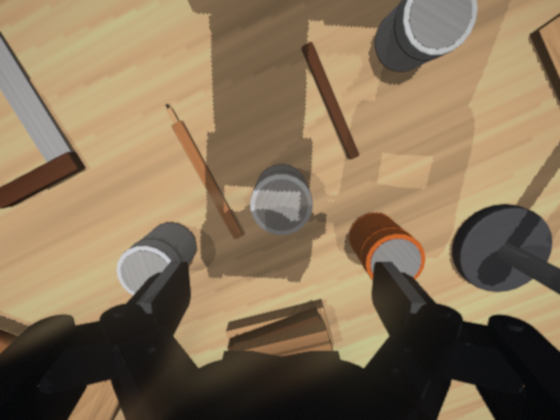

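Call:
carry_out --targets '[[[0, 0, 0, -40, 0, 0, 0], [0, 0, 0, -80, 0, 0, 0], [0, 0, 0, -115, 0, 0, 0], [0, 0, 0, -145, 0, 0, 0], [0, 0, 0, -170, 0, 0, 0], [0, 0, 0, -185, 0, 0, 0], [0, 0, 0, -190, 0, 0, 0], [0, 0, 0, -190, 0, 0, 0], [0.4, 0, 0, -190, 0, 0, 0], [1, 0, 0, -190, 0, 0, 0], [1, 0, 0, -190, 0, 0, 0], [1, 0, 0, -190, 0, 0, 0], [1, 0, 0, -190, 0, 0, 0]]]'

```text
time_s: 12.38
position: [0.5348, -0.1579, 0.0522]
tool_rot: [[0.904, 0.003, 0.427], [-0.427, -0.001, 0.904], [0.003, -1.0, -0.0]]
ft_force: [-0.8, 2.1, 5.9]
grip_width: 0.0591
```

Call:
carry_out --targets '[[[1, 0, 0, 10, 0, 0, 0], [1, 0, 0, 25, 0, 0, 0], [1, 0, 0, 50, 0, 0, 0], [1, 0, 0, 65, 0, 0, 0], [1, 0, 0, 70, 0, 0, 0], [1, 0, 0, 70, 0, 0, 0], [1, 0, 0, 70, 0, 0, 0], [1, 0, 0, 70, 0, 0, 0], [1, 0, 0, 70, 0, 0, 0], [1, 0, 0, 70, 0, 0, 0], [1, 0, 0, 70, 0, 0, 0]]]'

```text
time_s: 13.3
position: [0.534, -0.1577, 0.1197]
tool_rot: [[0.904, -0.001, 0.428], [-0.428, 0.001, 0.904], [-0.001, -1.0, 0.0]]
ft_force: [-0.5, 0.3, -7.0]
grip_width: 0.0588
```

Call:
carry_out --targets '[[[1, 0, 0, 0, 0, 0, 0], [1, 0, 0, 0, 0, 0, 0]]]'

```text
time_s: 13.47
position: [0.5341, -0.1578, 0.1201]
tool_rot: [[0.904, -0.0, 0.428], [-0.428, 0.0, 0.904], [-0.0, -1.0, 0.0]]
ft_force: [-0.5, 0.5, -6.8]
grip_width: 0.0588
```

Call:
carry_out --targets '[[[1, 0, 0, 0, 0, 0, 0], [1, 0, 0, 0, 0, 0, 0]]]'

```text
time_s: 13.63
position: [0.5342, -0.1578, 0.1203]
tool_rot: [[0.904, -0.0, 0.428], [-0.428, 0.0, 0.904], [-0.0, -1.0, -0.0]]
ft_force: [-0.3, -0.4, -5.7]
grip_width: 0.0588
```

Call:
carry_out --targets '[[[1, 0, 0, -25, 0, 0, 0], [1, 0, 0, -50, 0, 0, 0], [1, 0, 0, -62, 0, 0, 0], [1, 0, 0, -67, 0, 0, 0], [1, 0, 0, -70, 0, 0, 0], [1, 0, 0, -70, 0, 0, 0], [0.7, 0, 0, -70, 0, 0, 0], [0, 0, 0, -70, 0, 0, 0], [0, 0, 0, -70, 0, 0, 0], [0, 0, 0, -70, 0, 0, 0], [0, 0, 0, -60, 0, 0, 0], [0, 0, 0, -30, 0, 0, 0], [0, 0, 0, 10, 0, 0, 0], [0, 0, 0, 50, 0, 0, 0], [0, 0, 0, 90, 0, 0, 0], [0, 0, 0, 120, 0, 0, 0]]]'

```text
time_s: 14.97
position: [0.5344, -0.1579, 0.245]
tool_rot: [[0.904, 0.004, 0.427], [-0.427, -0.002, 0.904], [0.005, -1.0, -0.0]]
ft_force: [0.7, -0.0, -0.5]
grip_width: 0.0857
```

Call:
carry_out --targets '[[[0, 2, -38, 0, 0, 0, 0], [0, 4, -76, 0, 0, 0, 0], [0, 5, -114, 0, 0, 0, 0], [0, 6, -153, 0, 0, 0, 0], [0, 6, -153, 0, 0, 0, 0], [0, 6, -153, 0, 0, 0, 0], [0, 6, -153, 0, 0, 0, 0]]]'

```text
time_s: 15.55
position: [0.5401, -0.3106, 0.2409]
tool_rot: [[0.904, 0.0, 0.428], [-0.428, 0.0, 0.904], [0.0, -1.0, 0.0]]
ft_force: [0.3, -0.6, -0.7]
grip_width: 0.0853
```

```bash
python3 - <<'E'
from h import *
np.set_printoptions(precision=4,suppress=True)
o=env.observe();print(o['time_s'],o['position'],o['ft_force'],o['q'],o['grip_width'])
w=snap('wrist','w5');print(proj(w,[[.54,-.311,.08],[.5342,-.1578,.08]]))
s=load('side0');print(onz(s,384,240,.06),onz(s,410,310,.06),onz(s,466,317,.06))
E
```

```text
15.55 [ 0.5401 -0.3106  0.2409] [ 0.2925 -0.5503 -0.6633] [ -40.7777   29.7391   63.0742    0.0143   87.1713 -105.4495] 0.08533250575830743
[[280.5312 201.4388]
 [434.3537 123.5835]]
[ 0.7134 -0.2342  0.06  ] [ 0.6047 -0.439   0.06  ] [ 0.7013 -0.5347  0.06  ]
```

View pics/w5.png

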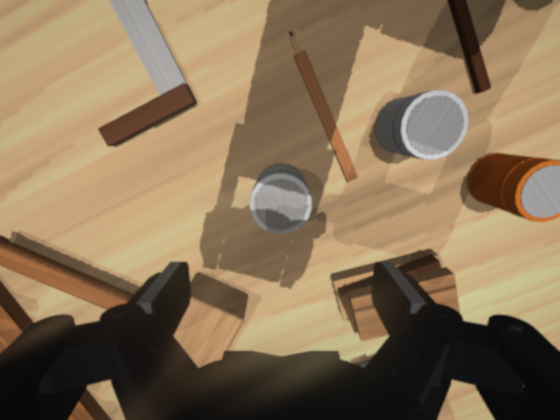

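Call:
carry_out --targets '[[[0, 0, 0, -40, 0, 0, 0], [0, 0, 0, -80, 0, 0, 0], [0, 0, 0, -115, 0, 0, 0], [0, 0, 0, -145, 0, 0, 0], [0, 0, 0, -170, 0, 0, 0], [0, 0, 0, -185, 0, 0, 0], [0, 0, 0, -190, 0, 0, 0], [0, 0, 0, -190, 0, 0, 0], [0.4, 0, 0, -190, 0, 0, 0], [1, 0, 0, -190, 0, 0, 0], [1, 0, 0, -190, 0, 0, 0], [1, 0, 0, -190, 0, 0, 0], [1, 0, 0, -190, 0, 0, 0]]]'

```text
time_s: 16.68
position: [0.5409, -0.3112, 0.0522]
tool_rot: [[0.904, 0.003, 0.428], [-0.428, -0.002, 0.904], [0.003, -1.0, -0.001]]
ft_force: [-0.4, 0.8, 7.0]
grip_width: 0.0584
```

Call:
carry_out --targets '[[[1, 0, 0, 10, 0, 0, 0], [1, 0, 0, 25, 0, 0, 0], [1, 0, 0, 50, 0, 0, 0], [1, 0, 0, 65, 0, 0, 0], [1, 0, 0, 70, 0, 0, 0], [1, 0, 0, 70, 0, 0, 0], [1, 0, 0, 70, 0, 0, 0], [1, 0, 0, 70, 0, 0, 0], [1, 0, 0, 70, 0, 0, 0], [1, 0, 0, 70, 0, 0, 0], [1, 0, 0, 70, 0, 0, 0]]]'

```text
time_s: 17.6
position: [0.54, -0.3107, 0.1197]
tool_rot: [[0.904, -0.001, 0.428], [-0.428, 0.001, 0.904], [-0.001, -1.0, 0.0]]
ft_force: [-0.3, -0.3, -3.1]
grip_width: 0.0585
```

Call:
carry_out --targets '[[[1, 0, 0, 0, 0, 0, 0], [1, 0, 0, 0, 0, 0, 0]]]'

```text
time_s: 17.77
position: [0.5401, -0.3108, 0.1201]
tool_rot: [[0.904, -0.0, 0.428], [-0.428, 0.0, 0.904], [-0.0, -1.0, 0.0]]
ft_force: [0.5, -0.3, -3.2]
grip_width: 0.0587
```

Call:
carry_out --targets '[[[1, 0, 0, 0, 0, 0, 0], [1, 0, 0, 0, 0, 0, 0]]]'

```text
time_s: 17.93
position: [0.5401, -0.3108, 0.1203]
tool_rot: [[0.904, -0.0, 0.428], [-0.428, 0.0, 0.904], [-0.0, -1.0, -0.0]]
ft_force: [0.0, 0.6, -3.4]
grip_width: 0.0583
```

Call:
carry_out --targets '[[[1, 0, 0, -25, 0, 0, 0], [1, 0, 0, -50, 0, 0, 0], [1, 0, 0, -62, 0, 0, 0], [1, 0, 0, -67, 0, 0, 0], [1, 0, 0, -70, 0, 0, 0], [1, 0, 0, -70, 0, 0, 0], [0.7, 0, 0, -70, 0, 0, 0], [0, 0, 0, -70, 0, 0, 0], [0, 0, 0, -70, 0, 0, 0], [0, 0, 0, -70, 0, 0, 0], [0, 0, 0, -60, 0, 0, 0], [0, 0, 0, -30, 0, 0, 0], [0, 0, 0, 10, 0, 0, 0], [0, 0, 0, 50, 0, 0, 0], [0, 0, 0, 90, 0, 0, 0], [0, 0, 0, 120, 0, 0, 0]]]'

```text
time_s: 19.27
position: [0.5404, -0.3109, 0.2451]
tool_rot: [[0.904, 0.004, 0.428], [-0.428, -0.003, 0.904], [0.005, -1.0, -0.001]]
ft_force: [0.5, -0.1, 0.3]
grip_width: 0.0853
```

Call:
carry_out --targets '[[[0, -2, 38, 0, 0, 0, 0], [0, -4, 76, 0, 0, 0, 0], [0, -5, 114, 0, 0, 0, 0], [0, -6, 153, 0, 0, 0, 0], [0, -6, 153, 0, 0, 0, 0], [0, -6, 153, 0, 0, 0, 0], [0, -6, 153, 0, 0, 0, 0]]]'

```text
time_s: 19.85
position: [0.5344, -0.1582, 0.241]
tool_rot: [[0.904, 0.001, 0.427], [-0.427, -0.001, 0.904], [0.001, -1.0, -0.0]]
ft_force: [-0.0, -0.4, -0.7]
grip_width: 0.0857
```

```bash
python3 - <<'E'
from h import *
np.set_printoptions(precision=4,suppress=True)
o=env.observe();print(o['time_s'],o['position'],o['ft_force'],o['grip_width'])
w=snap('wrist','w6');print(proj(w,[[.54,-.311,.08],[.5342,-.1578,.08]]))
s=load('side0');print('saw',[onz(s,*u,.01)[:2] for u in [(266,378),(322,342),(348,372)]])
E
```

```text
19.85 [ 0.5344 -0.1582  0.241 ] [-0.0097 -0.3764 -0.666 ] 0.08574731773793004
[[146.4854 268.9991]
 [281.3971 200.8111]]
saw [array([ 0.2412, -0.3655]), array([ 0.4007, -0.3634]), array([ 0.4002, -0.459 ])]
```

View pics/w6.png

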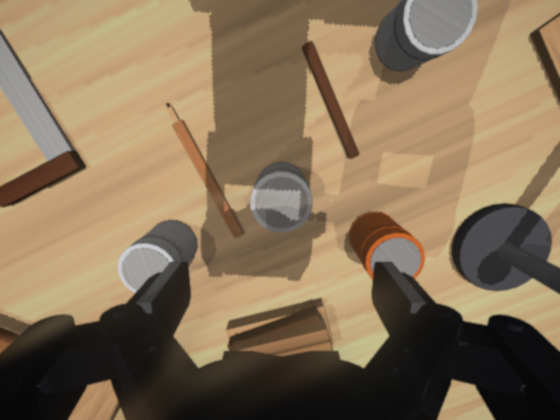

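Call:
carry_out --targets '[[[0, 0, 0, -40, 0, 0, 0], [0, 0, 0, -80, 0, 0, 0], [0, 0, 0, -115, 0, 0, 0], [0, 0, 0, -145, 0, 0, 0], [0, 0, 0, -170, 0, 0, 0], [0, 0, 0, -185, 0, 0, 0], [0, 0, 0, -190, 0, 0, 0], [0, 0, 0, -190, 0, 0, 0], [0.4, 0, 0, -190, 0, 0, 0], [1, 0, 0, -190, 0, 0, 0], [1, 0, 0, -190, 0, 0, 0], [1, 0, 0, -190, 0, 0, 0], [1, 0, 0, -190, 0, 0, 0]]]' --squeeze 60

```text
time_s: 20.98
position: [0.5349, -0.1582, 0.052]
tool_rot: [[0.904, 0.003, 0.428], [-0.428, -0.002, 0.904], [0.003, -1.0, -0.0]]
ft_force: [-0.0, 1.4, 5.8]
grip_width: 0.0586
```

Call:
carry_out --targets '[[[1, 0, 0, 10, 0, 0, 0], [1, 0, 0, 30, 0, 0, 0], [1, 0, 0, 60, 0, 0, 0], [1, 0, 0, 90, 0, 0, 0], [1, 0, 0, 120, 0, 0, 0], [1, 0, 0, 150, 0, 0, 0], [1, 0, 0, 170, 0, 0, 0], [1, 0, 0, 190, 0, 0, 0], [1, 0, 0, 190, 0, 0, 0], [1, 0, 0, 190, 0, 0, 0], [1, 0, 0, 190, 0, 0, 0], [1, 0, 0, 190, 0, 0, 0]]]'

```text
time_s: 21.98
position: [0.5335, -0.1575, 0.2385]
tool_rot: [[0.904, -0.003, 0.428], [-0.428, 0.002, 0.904], [-0.004, -1.0, 0.0]]
ft_force: [-1.0, 0.1, -6.7]
grip_width: 0.0588
```

Call:
carry_out --targets '[[[1, -10, 1, 0, 0, 0, 0], [1, -30, 3, 0, 0, 0, 0], [1, -60, 6, 0, 0, 0, 0], [1, -90, 9, 0, 0, 0, 0], [1, -120, 12, 0, 0, 0, 0], [1, -150, 15, 0, 0, 0, 0], [1, -175, 17, 0, 0, 0, 0], [1, -189, 18, 0, 0, 0, 0], [1, -189, 18, 0, 0, 0, 0], [1, -189, 18, 0, 0, 0, 0], [1, -189, 18, 0, 0, 0, 0], [1, -189, 18, 0, 0, 0, 0], [1, -189, 18, 0, 0, 0, 0], [1, -189, 18, 0, 0, 0, 0]]]'

```text
time_s: 23.15
position: [0.3455, -0.1398, 0.2401]
tool_rot: [[0.904, -0.0, 0.427], [-0.427, 0.0, 0.904], [-0.0, -1.0, 0.0]]
ft_force: [-1.1, -0.4, -6.4]
grip_width: 0.0589
```

```bash
python3 - <<'E'
from h import *
np.set_printoptions(precision=4,suppress=True)
o=env.observe();print(o['time_s'],o['position'],o['ft_force'],o['grip_width'],o['q'])
snap('wrist','w7');snap('side','s7');snap('scene','c7')
E
```

```text
23.15 [ 0.3455 -0.1398  0.2401] [-1.0852 -0.3799 -6.3689] 0.058922612366235846 [ -40.4104    4.4296  100.5177    0.0025   75.0828 -105.1261]
```

View pics/w7.png

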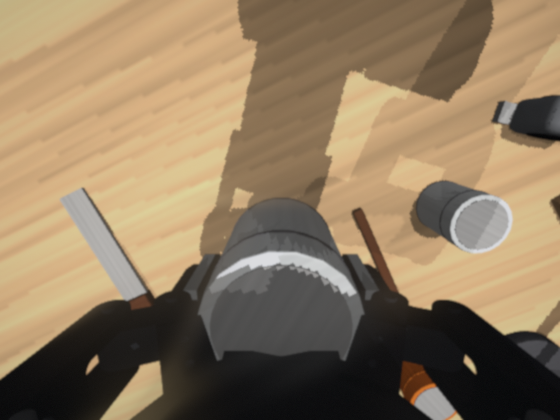

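View pics/s7.png

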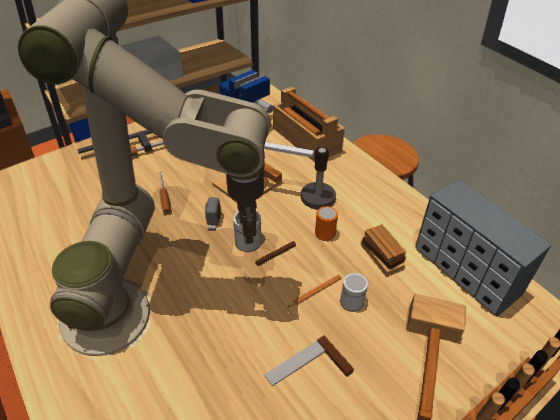

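View pics/c7.png

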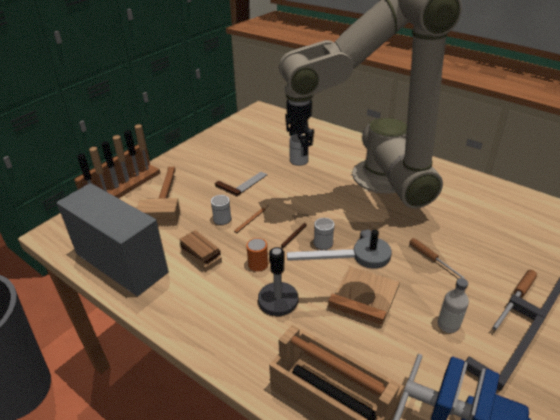

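The scene view shows the tin held upright in the gripper at (299,150). The two lighter tins stand at (221,209) and (323,233), and the orange one is untouched at (257,254). The lamp head is over the bench hook at (373,250), and the other things look unmoved.

Call:
carry_out --targets '[[[1, 0, 0, 0, 0, 0, 0], [1, 0, 0, 0, 0, 0, 0], [1, 0, 0, 0, 0, 0, 0]]]'

```text
time_s: 23.55
position: [0.3452, -0.1398, 0.2403]
tool_rot: [[0.904, 0.0, 0.428], [-0.428, -0.0, 0.904], [0.0, -1.0, -0.0]]
ft_force: [0.1, 0.7, -6.7]
grip_width: 0.0588
```

```bash
python3 -c "
from rig import env
o=env.observe();print(o['time_s'],o['position'],o['ft_force'],o['grip_width']);print(env.close_job())"
```

```text
23.55 [ 0.34517537 -0.13982808  0.24033443] [ 0.13646214  0.74857325 -6.65579163] 0.05877407476859521
the job is handed in; nothing more can be done
None
```

The job is done and handed in at 23.6 s; the hand-in reported no verdict.

- **Lamp:** I swung the head by its pin to about (0.563, 0.240). My estimate of the hook's middle is (0.568, 0.234), so it is off by about 8 mm. Midway through the swing I was pulling about 20 N sideways on the pin because my circle was slightly off. I corrected it, and the force at the end was under 4 N.
- **Tins:** They pulled about 1.9 N (+y end), 6.5 N (middle) and 3.2 N (-y end), so roughly 0.19, 0.65 and 0.33 kg. Readings scattered by up to about 0.7 N, well short of the gaps between tins. I set the two lighter ones back down where they stood.
- **Final state:** The middle tin is held upright at (0.345, -0.140), over open bench, with about 19 cm of air under it. The gripper opening was steady at 58.8 mm, and the pull was still 6.7 N. The last pictures show the lighter tins upright, and the orange tin and other things apparently unmoved.

No checks failed.

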